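# Put the cutting dies back on their own pads

## Robot

A 6-joint arm with a two-finger parallel gripper is mounted at the origin on the work surface. World frame = base frame: x ahead of the robot, y to its left, z up, the work surface at z = 0. Lengths are in mm, angles in rad, forces in N, time in s.
With the tool pointing down it reaches from about 350 to 875 mm from the base axis. Payload 4.2 kg.
Tool frame: the origin (TCP) lies at the very end of the fingers, on their centre line; the grasp point (between the pads) lies 19 mm behind it; z points along the fingers, y is the line along which they close (so a half turn about z gives the same grasp; the last joint's range is limited). The gripper opens to 85 mm and grips with 20 to 120 N. Pads are 22 mm wide; open, the fingers measure 114 mm over their backs; the gripper's body (76 mm by 85 mm) begins 54 mm behind the grasp point. The pads swing forward as they close: fully open they stand 13 mm farther back than shut.
Start: joints at [1.51, 0.385, 0.008, 0, -1.194, -0.259], TCP at [196.453, 593.3, 231.312] pointing down, gripper open.
Joint ranges: [-3.14, 3.14], [-1.21, 2.06], [-1.07, 1.41], [-3.16, 2.05], [-2.99, -0.16], [-3.1, 3.1]. Speed limits (rad/s): [2.79, 2.79, 3.14, 3.14, 3.14, 3.14].

## Interface

Orientations are given as a unit quaternion [x, y, z, w].
In Python, from bench import arm gives the robot as it stands.
- The arm moves only by the tool servo_tool, never from a script. Its argument "rows" is a list that holds one entry, the list of rows, each a list of 7 numbers: the finger opening in mm, from 0 to 85.4, then the shift along the tool's x, y, z in mm, then the turn, a rotation vector about the tool's x, y, z in rad. A call has 1 to 10 rows; each row is the pose to reach, as a shift and turn from the pose commanded when the call began, along the tool's axes at that moment; what a row does not reach only later rows make up. A row lasts 1/8 s, in which the tool goes at most 62.5 mm and 10.7 degrees, less where a joint would pass 70% of its speed; a pose out of reach is approached as far as the arm can. A call with a gripper value outside its range is refused whole. The fingers move at their own pace and stop on an object; the grip force is fixed at half the most. Time passes only in rows, so rows that repeat a pose let the fingers close. It gives the time, the measured TCP pose, the force, the opening and the grip force at its end, in the units of the state.
- arm.read_state(): the state, without advancing time (a new reading comes with each control period).
- arm.get_image(name): name is "scene" or "side" or "wrist"; returns the picture (480x640x3 uint8, red, green, blue); there is no depth.
- arm.camera_params(name): a dict with "intrinsics" (3x3 intrinsics, pixels), "R" (3x3) and "t" (3): a world point X has camera coordinates R X + t. Camera axes: x right, y down, z forward; pixel columns grow to the right and rows downward; lengths in mm; the calibration is good to about 2 mm. The wrist camera is an equidistant fisheye: a pixel r from the principal point sees the ray r / f radians off the axis. A picture is of the moment at which its call begins: read the wrist's pose just before it. camera_params takes no time and is no camera call; for the wrist camera it gives the pose at the moment of the call.
- arm.job_done(): hands the job in; it is judged then, once.
The state is a dict: "clock": time; "joints": joint angles; "joint_vel": joint speeds; "joint_efforts": joint torques, N m; "position": TCP position; "ee_rot": TCP orientation; "contact_force": force on the tool from outside, world axes, zero at the start; "wrist_torque": the same for the moment, N m; "gripper_width": finger opening in mm; "grasp_force": force on a finger pad.
Only numpy, scipy, OpenCV 4.12 (cv2) and the standard library are available. Lean on these libraries where they do the work, as an engineer would, in place of code of your own. Each camera call takes 0.05 s, during which the arm holds its last target. There are 200 camera calls.

## Task

The three steel cutting dies stand on each other's pads: put each one back on the pad whose flat metal template has the same outline as the die, standing upright in the middle of the black seat frame, with the square and the long die lined up with the frame (long side along long side). On the way, park one of them on the empty pad, the one without a template; in the end that pad is empty again. Set the dies down rather than dropping them, never tip them over, and leave the tape and the awl alone.

Things in the scene. Friction and masses are not known exactly. Their poses are not given: they have to be found in the camera images.
- round_center (a point): Site at the centre, half-way up (25 mm above its lower edge), of the round steel cutting die: a ring of 56 mm outer diameter, 50 mm high, 4 mm wall, open above and below save for dark braces between its walls, about 270 g, standing on a pad. z is up when it stands.
- square_center (a point): Site at the centre, half-way up (25 mm above its lower edge), of the square steel cutting die: a square band, 48 by 48 mm outside, sides along its x and y, 50 mm high, 4 mm wall, open above and below save for dark braces between its walls, about 290 g, standing on a pad. z is up when it stands.
- long_center (a point): Site at the centre, half-way up (25 mm above its lower edge), of the long steel cutting die: a narrow rectangular band, 32 mm along its x by 96 mm along its y outside, 50 mm high, 4 mm wall, open above and below save for dark braces between its walls, about 380 g, standing on a pad. z is up when it stands.
- pad_round_seat (a point): Site on the top face of a fixed plywood pad (130 mm along x, 114 mm along y, 12 mm thick), in the middle of the seat, a thin black rectangular frame 64 mm (x) by 104 mm (y); a die stands here. The pad's own centre lies 30 mm from here along +x. Its x and y are the pad's directions and its z points up. On the pad's other half, 64 mm from here along +x, is fixed a flat dark steel template, 2 mm thick, a disc of 56 mm: the home of the round die.
- pad_square_seat (a point): Site on the top face of a fixed plywood pad (130 mm along x, 114 mm along y, 12 mm thick), in the middle of the seat, a thin black rectangular frame 64 mm (x) by 104 mm (y); a die stands here. The pad's own centre lies 30 mm from here along +x. Its x and y are the pad's directions and its z points up. On the pad's other half, 64 mm from here along +x, is fixed a flat dark steel template, 2 mm thick, a square of 48 mm: the home of the square die.
- pad_long_seat (a point): Site on the top face of a fixed plywood pad (130 mm along x, 114 mm along y, 12 mm thick), in the middle of the seat, a thin black rectangular frame 64 mm (x) by 104 mm (y); a die stands here. The pad's own centre lies 30 mm from here along +x. Its x and y are the pad's directions and its z points up. On the pad's other half, 64 mm from here along +x, is fixed a flat dark steel template, 2 mm thick, a rectangle 32 mm (x) by 96 mm (y): the home of the long die.
- pad_free_seat (a point): Site on the top face of a fixed plywood pad (130 mm along x, 114 mm along y, 12 mm thick), in the middle of the seat, a thin black rectangular frame 64 mm (x) by 104 mm (y); a die stands here. The pad's own centre lies 30 mm from here along +x. Its x and y are the pad's directions and its z points up. This pad has no template and starts empty: the parking place.
- tape: Roll of yellow tape lying flat, 100 mm outside diameter, 25 mm high; origin at the centre of its underside. Not to be moved.
- awl: Red-handled awl lying flat, 170 mm long, along its own x; origin under its middle. Not to be moved.

How it is judged (in metres and radians):
On the way:
1. one of the dies is parked and let go on the empty pad without a template (((horizontal distance between round_center and pad_free_seat below 0.04 m and z of round_center in the frame of pad_free_seat below 0.03 m and contact force between the fingers and die_round below 0.05 N) or (horizontal distance between square_center and pad_free_seat below 0.04 m and z of square_center in the frame of pad_free_seat below 0.03 m and contact force between the fingers and die_square below 0.05 N) or (horizontal distance between long_center and pad_free_seat below 0.04 m and z of long_center in the frame of pad_free_seat below 0.03 m and contact force between the fingers and die_long below 0.05 N))), for 0.2 s.
At the end, for the whole second after the job is handed in: Each die stands upright (within 0.1 rad) on its own pad's top (height within 4 mm), its centre within 12 mm of the seat's centre in plan, the long die and the square die (any side) lined up with the frame within 0.26 rad, all let go and at rest (horizontal distance between round_center and pad_round_seat below 0.012 m and z of round_center in the frame of pad_round_seat between 0.021 and 0.029 m and angle between each of round_center, square_center, long_center's own z axis and vertical below 0.1 rad and linear speed of each of die_round, die_square, die_long below 0.02 m/s and contact force between the fingers and die_round below 0.05 N and horizontal distance between square_center and pad_square_seat below 0.012 m and z of square_center in the frame of pad_square_seat between 0.021 and 0.029 m and contact force between the fingers and die_square below 0.05 N and (angle between the x axis of square_center and the x axis of pad_square_seat, either way round below 0.26 rad or angle between the x axis of square_center and the y axis of pad_square_seat, either way round below 0.26 rad) and horizontal distance between long_center and pad_long_seat below 0.012 m and z of long_center in the frame of pad_long_seat between 0.021 and 0.029 m and contact force between the fingers and die_long below 0.05 N and angle between the x axis of long_center and the x axis of pad_long_seat, either way round below 0.26 rad); the robot touches nothing.
It fails at once if a die is tipped by more than about 35 degrees (angle between any of round_center, square_center, long_center's own z axis and vertical above 0.6 rad).
It fails at once if a die is dropped (falls freely from more than about 25 mm) ((linear speed of die_round above 0.7 m/s and contact force between the fingers and die_round below 0.05 N) or (linear speed of die_square above 0.7 m/s and contact force between the fingers and die_square below 0.05 N) or (linear speed of die_long above 0.7 m/s and contact force between the fingers and die_long below 0.05 N)).
It fails at once if the tape or the awl is moved by more than 20 mm (distance of any of tape, awl from where it was at the start of the episode above 0.02 m).
It also fails if it takes over 99 s, if anything falls off the work surface, if the arm or the gripper's body presses on something with over 40 N, if the wrist force passes 120 N, or if a joint passes its speed limit or range.

## Working session

There is one attempt and no reset: what is moved stays moved. The work goes in short steps, Python scripts to look and compute and a tool call to move; the robot and the scene stay as the last step left them, time stands still between calls to the robot, and variables do not carry over. Pictures are saved under pics/ and viewed, at most 14 in all, crops included, and the job is handed in when it is done.

Besides the shell and the picture viewer there is one more tool, called after ">>>" by a JSON object that holds its "op" and its "data", one argument or row to a line. servo_tool: Moves the arm, as the interface text tells. Its arguments: {"type":"object","properties":{"rows":{"type":"array"}},"required":["rows"]}

```bash
mkdir -p pics; ls; python3 - <<'E'
from bench import arm
import cv2
s=arm.read_state(); print(s)
for n in ["scene","side"]:
    cv2.imwrite(f"pics/{n}0.png",arm.get_image(n)[:,:,::-1])
    p=arm.camera_params(n); print(n,p)
E
```

```text
pics
{'clock': 0.0, 'joints': array([ 1.50966407e+00,  3.85579014e-01,  6.60636948e-03, -4.74197564e-04,
       -1.19402257e+00, -2.58627975e-01]), 'joint_vel': array([-9.29350244e-04,  5.90743152e-04,  1.19037725e-03,  9.97018208e-05,
       -1.12619206e-03,  2.66659962e-07]), 'joint_efforts': array([-1.08749988e-03, -3.92288303e+01,  1.88398898e+01,  4.18604761e+00,
       -4.69316772e-03, -5.01479050e-06]), 'position': array([196.24966041, 592.76266686, 230.20411055]), 'ee_rot': array([ 9.87231826e-01, -1.59286111e-01, -1.10907039e-04,  1.11581186e-03]), 'contact_force': array([ 0.12457325, -1.15084259, -0.54593666]), 'wrist_torque': array([ 0.04375665, -0.00933249,  0.03580111]), 'grasp_force': 0.0, 'gripper_width': 85.29237321491786}
scene {'intrinsics': array([[534.75452075,   0.        , 317.99317094],
       [  0.        , 534.75452075, 238.97253583],
       [  0.        ,   0.        ,   1.        ]]), 'R': array([[ 3.35223886e-02,  9.99437956e-01, -1.45424516e-04],
       [ 7.05639925e-01, -2.37710817e-02, -7.08171753e-01],
       [-7.07777187e-01,  2.36369914e-02, -7.06040188e-01]]), 't': array([ -19.07497606, -311.42952186, 1639.90911997])}
side {'intrinsics': array([[543.328747  ,   0.        , 329.90536767],
       [  0.        , 543.328747  , 244.6512082 ],
       [  0.        ,   0.        ,   1.        ]]), 'R': array([[ 0.86872992, -0.49497991, -0.01741309],
       [-0.37117126, -0.62735229, -0.68458819],
       [ 0.32793326,  0.60118548, -0.72872203]]), 't': array([-455.37119589,  231.95242481, 1244.93430054])}
```

View pics/scene0.png

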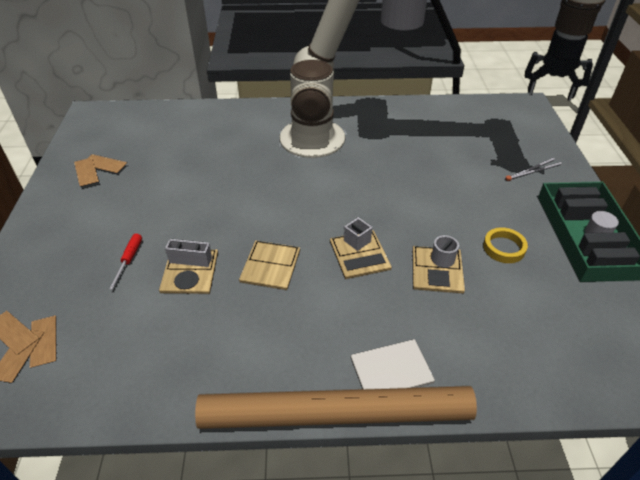

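View pics/side0.png

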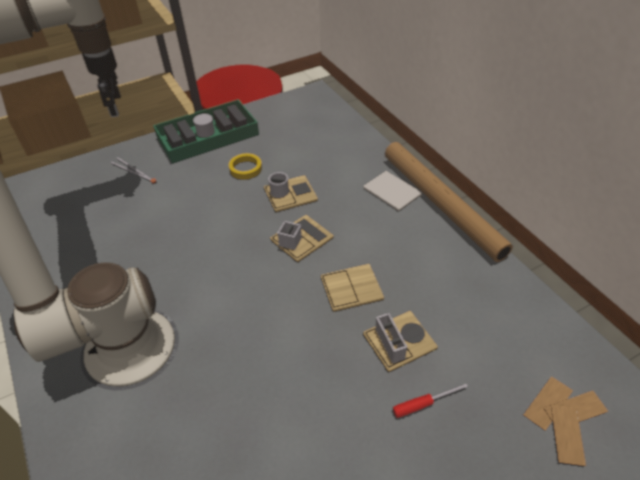

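The long die is on the disc pad (about 188,265), the free pad is at (270,263), the square die is on the long-template pad (360,245), and the round die is on the square-template pad (440,265). The awl is at (127,260) and the tape at (505,245). I'll enlarge this area.

```bash
python3 - <<'E'
import cv2
a=cv2.imread("pics/scene0.png")
l=cv2.resize(a[225:305,150:310],None,fx=5,fy=5,interpolation=2)
r=cv2.resize(a[210:300,325:475],None,fx=5,fy=5,interpolation=2)
cv2.imwrite("pics/cl.png",l);cv2.imwrite("pics/cr.png",r)
E
```

```text
(no output)
```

View pics/cl.png

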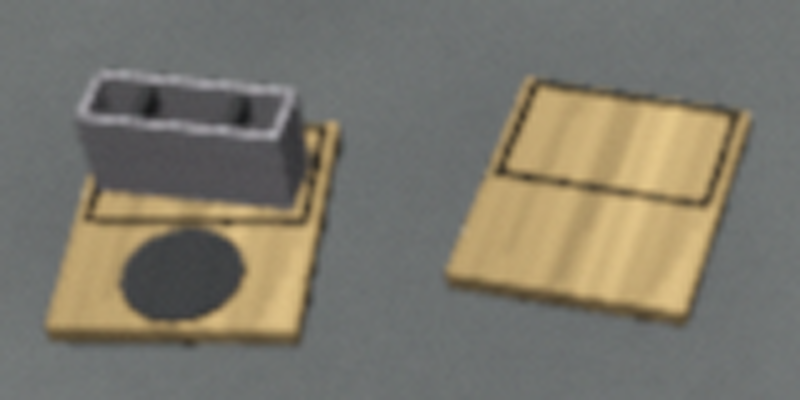

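View pics/cr.png

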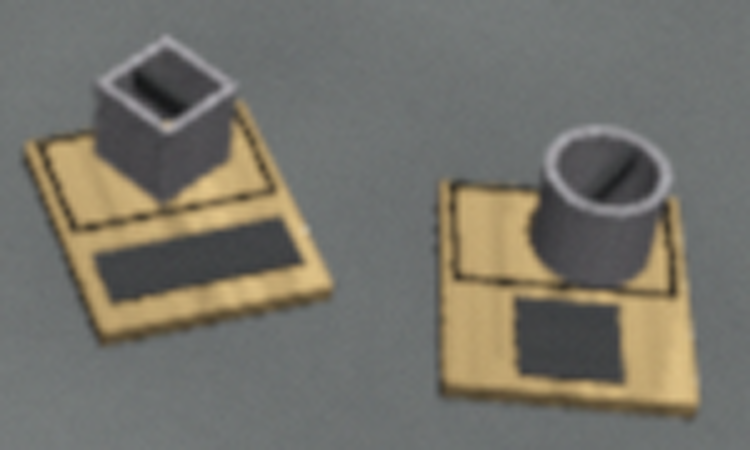

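The crops give pad corners, frame corners, templates and die rims clearly enough for a model fit.

```bash
cat > h.py <<'E'
import numpy as np
from scipy.optimize import least_squares
from scipy.spatial.transform import Rotation as Rn
def proj(p,X):
    c=np.asarray(X,float)@p["R"].T+p["t"]; K=p["intrinsics"]
    return c[:,:2]/c[:,2:]*K[0,0]+K[:2,2]
def projf(p,X):
    c=np.asarray(X,float)@p["R"].T+p["t"]; K=p["intrinsics"]
    r=np.linalg.norm(c[:,:2],axis=1); th=np.arctan2(r,c[:,2])
    return c[:,:2]/np.maximum(r,1e-9)[:,None]*(K[0,0]*th)[:,None]+K[:2,2]
def model(v,P):
    P=np.asarray(P,float); c,s=np.cos(v[2]),np.sin(v[2])
    return np.c_[v[0]+c*P[:,0]-s*P[:,1],v[1]+s*P[:,0]+c*P[:,1],P[:,2]]
def fit(p,P,uv,v0,pr=proj):
    uv=np.asarray(uv,float)
    r=least_squares(lambda v:(pr(p,model(v,P))-uv).ravel(),v0,x_scale=[10,10,.1],loss="soft_l1")
    return r.x,np.abs(r.fun).reshape(-1,2).max(1)
E
python3 - <<'E'
from h import *
from bench import arm
p=arm.camera_params("scene")
def F(n,pts,off,v0):
    P=[q[:2]+((q[4] if len(q)>4 else 12),) for q in pts]; uv=[(q[2]/5+off[0]-.4,q[3]/5+off[1]-.4) for q in pts]
    v,r=fit(p,P,uv,v0); print(n,v[:2].round(1),v[2].round(3),r.round(1))
L=(150,225);R=(325,210)
F("pr",[(95,-57,48,328),(95,57,300,331),(-35,57,338,123),(32,-52,88,219),(32,52,308,222),(64,0,183,274,14)],L,[550,-240,0])
F("pf",[(-35,-57,528,78),(-35,57,750,112),(95,-57,447,275),(95,57,687,314),(-32,-52,537,85),(-32,52,735,112),(32,-52,501,172),(32,52,706,204)],L,[550,-80,0])
F("pl",[(-35,-57,27,146),(-35,57,240,104),(95,57,330,288),(95,-57,101,331),(32,-52,75,229),(32,52,272,189),(48,-48,97,257,14),(48,48,285,219,14),(80,48,302,262,14),(80,-48,112,301,14)],R,[550,80,0])
F("ps",[(-35,-57,440,182),(-35,57,678,200),(95,57,695,406),(95,-57,442,388),(32,-52,457,277),(32,52,676,295),(40,-24,518,298,14),(40,24,618,305,14),(88,24,624,380,14),(88,-24,519,375,14)],R,[550,250,0])
F("L",[(-16,-48,98,72,62),(-16,48,298,90,62),(16,48,283,135,62),(16,-48,80,120,62),(16,-48,100,190),(16,48,298,205)],L,[550,-240,0])
F("S",[(-24,-24,166,38,62),(-24,24,238,88,62),(24,24,166,130,62),(24,-24,97,87,62),(24,24,165,200)],R,[550,80,-.78])
F("R",[(0,0,607.5,170,62)],R,[550,250,0])
E
```

```text
pr [ 511.  -296.9] -0.041 [0.6 0.3 0.6 0.8 0.4 0.3]
pf [ 498.7 -103.7] -0.237 [0.4 0.6 0.4 0.3 0.6 1.3 1.1 1. ]
pl [471.2  95.1] 0.23 [1.1 1.  1.  0.5 1.1 1.4 1.4 0.7 0.8 0.5]
ps [525.8 283.2] -0.146 [0.7 0.5 1.  0.9 1.  1.  0.8 0.2 0.9 0.4]
L [ 513.1 -297.4] -0.141 [0.5 0.9 0.  0.6 0.6 0.9]
S [464.5  98.7] -0.853 [0.5 0.5 0.8 1.  1.7]
R [528.6 296. ] 0.0 [0.]
```

```bash
cat > go.py <<'E'
import sys; from h import *; from bench import arm
def go(x,y,z,psi):
    s=arm.read_state(); R=Rn.from_quat(s["ee_rot"]); T=Rn.from_matrix(np.c_[[np.cos(psi),np.sin(psi),0],[np.sin(psi),-np.cos(psi),0],[0,0,-1]])
    ix=R.as_matrix()[:,0]
    print("t",s["clock"].__round__(2),"pos",s["position"].round(1),"psi",np.arctan2(ix[1],ix[0]).round(3),"w",round(s["gripper_width"],1),"F",s["contact_force"].round(1),"j6",s["joints"][5].round(2))
    print("shift",(R.inv().apply(np.array([x,y,z])-s["position"])).round(1),"rot",(R.inv()*T).as_rotvec().round(3))
if __name__=="__main__": go(*map(float,sys.argv[1:5]))
E
python3 go.py 464.5 98.7 210 -.853
```

```text
t 0.1 pos [196.3 592.8 230.3] psi -0.32 w 85.4 F [0.  0.6 0.6] j6 -0.26
shift [410.  384.6  21.1] rot [ 0.002 -0.001  0.533]
```

>>> {"op": "servo_tool", "data": {
  "rows": [
    [[85,410,384.6,21,0.002,-0.001,0.533],[85,410,384.6,21,0.002,-0.001,0.533],[85,410,384.6,21,0.002,-0.001,0.533],[85,410,384.6,21,0.002,-0.001,0.533],[85,410,384.6,21,0.002,-0.001,0.533],[85,410,384.6,21,0.002,-0.001,0.533],[85,410,384.6,21,0.002,-0.001,0.533],[85,410,384.6,21,0.002,-0.001,0.533],[85,410,384.6,21,0.002,-0.001,0.533],[85,410,384.6,21,0.002,-0.001,0.533]]
  ]
}}

```text
clock: 1.35
position: [465.5, 95.6, 209.6]
ee_rot: [0.909, -0.417, -0.001, -0.0]
contact_force: [-0.6, 0.0, 0.4]
gripper_width: 84.8
grasp_force: 0.0
```

```bash
python3 - <<'E'
from bench import arm
import cv2,pickle
from go import go
go(464.5,98.7,210,-.853)
p=arm.camera_params("wrist");print(p)
pickle.dump(p,open("w1.pkl","wb"))
cv2.imwrite("pics/w1.png",arm.get_image("wrist")[:,:,::-1])
E
```

```text
t 1.35 pos [465.5  95.6 209.6] psi -0.86 w 84.8 F [-0.6  0.   0.4] j6 0.17
shift [-3.  -1.3 -0.4] rot [ 0.     0.002 -0.007]
{'intrinsics': array([[371.64829954,   0.        , 323.00767707],
       [  0.        , 371.64829954, 248.32126017],
       [  0.        ,   0.        ,   1.        ]]), 'R': array([[-7.57040330e-01, -6.53368132e-01,  1.48211219e-04],
       [-6.25373305e-01,  7.24669119e-01,  2.89418204e-01],
       [-1.89204036e-01,  2.19008566e-01, -9.57202738e-01]]), 't': array([414.86267344, 189.88751785, 425.89616762])}
```

View pics/w1.png

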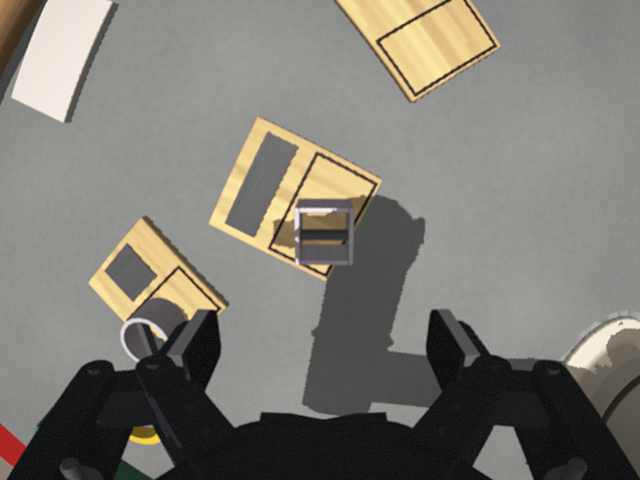

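The wrist view shows the square die rim at about (296..353, 199..264), with the long-template pad, square pad and free pad also in view. I'll fit them all.

```bash
python3 - <<'E'
from h import *
import pickle
p=pickle.load(open("w1.pkl","rb"))
def F(n,pts,v0):
    P=[q[:2]+((q[4] if len(q)>4 else 12),) for q in pts]; uv=[q[2:4] for q in pts]
    v,r=fit(p,P,uv,v0,projf); print(n,v[:2].round(1),v[2].round(3),r.round(1))
F("pl",[(95,-57,260,117),(-35,-57,381,180),(-35,57,327,279),(95,57,210,221),(32,-52,317,154),(32,52,270,248),(80,-48,267,132,14),(48,-48,298,150,14),(48,48,256,222,14)],[471,95,.23])
F("ps",[(95,-57,145,217),(95,57,90,282),(-35,-57,228,306),(88,-24,129,243,14),(40,-24,155,266,14),(88,24,107,268,14),(40,24,131,288,14),(32,-52,180,267)],[526,283,-.146])
F("pf",[(-35,57,413,101),(-35,-57,499,45),(-32,52,415,95),(32,52,378,41),(-32,-52,497,45)],[499,-104,-.237])
print(projf(p,model([464.5,98.7,.718],[(a,b,62) for a in(-24,24) for b in (-24,24)])).round())
F("S",[(-24,-24,353,199,62),(-24,24,353,264,62),(24,24,297,264,62),(24,-24,296,200,62)],[465,99,.718])
E
```

```text
pl [467.   94.7] 0.237 [ 1.9  3.2  3.6  3.6  3.1  1.7  0.9  3.  16.3]
ps [521.8 282.5] -0.16 [ 1.7  1.8  2.2  1.3  9.3  1.8 12.7  2.8]
pf [ 496.4 -105.5] -0.234 [0.4 3.1 0.9 3.1 0.4]
[[351. 205.]
 [351. 262.]
 [291. 206.]
 [293. 263.]]
S [464.2  95. ] 0.722 [2.8 4.7 4.1 2.4]
```

```bash
python3 - <<'E'
import cv2
a=cv2.imread("pics/w1.png")
cv2.imwrite("pics/w1c.png",cv2.resize(a[110:290,200:390],None,fx=3.3,fy=3.3,interpolation=2))
E
```

```text
(no output)
```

View pics/w1c.png

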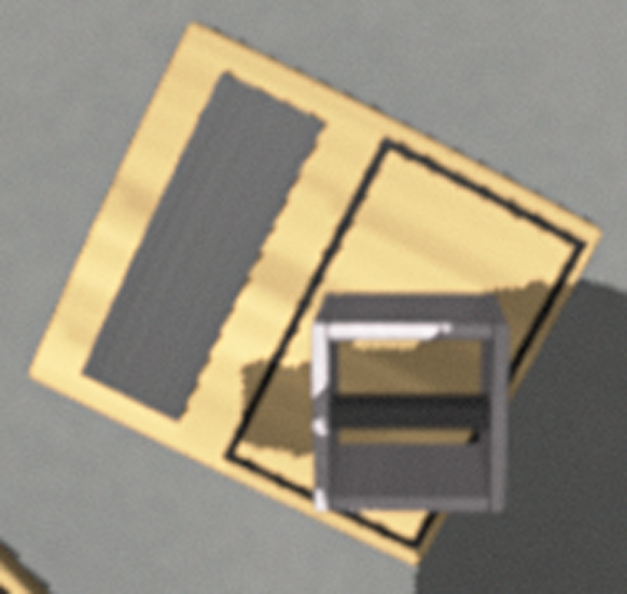

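The rim top corners in the crop are (315,322), (507,324), (503,510) and (317,510); the strip above them is the outer wall.

```bash
python3 - <<'E'
from h import *
import pickle
p=pickle.load(open("w1.pkl","rb"))
def F(n,pts,v0):
    P=[q[:2]+((q[4] if len(q)>4 else 12),) for q in pts]; uv=[(q[2]/3.3+199.65,q[3]/3.3+109.65) for q in pts]
    v,r=fit(p,P,uv,v0,projf); print(n,v[:2].round(1),v[2].round(3),r.round(1))
F("pl",[(95,-57,193,24),(-35,-57,601,235),(-35,57,418,562),(95,57,32,374),(32,-52,386,142),(32,52,228,456),(-32,-52,585,243),(-32,52,418,545),(80,-48,226,72,14),(48,-48,325,122,14),(48,48,182,418,14),(80,48,85,374,14)],[471,95,.23])
F("S",[(-24,-24,507,324,62),(-24,24,503,510,62),(24,24,317,510,62),(24,-24,315,322,62)],[465,99,.718])
E
python3 go.py 465 96.5 24 -.85;
```

```text
pl [467.6  94.9] 0.233 [1.5 2.1 2.4 1.4 2.1 1.2 1.5 2.  0.4 1.  1.4 0.9]
S [461.9  98.5] 0.707 [1.1 0.7 0.7 1. ]
t 1.4 pos [464.9  97.3 209.7] psi -0.858 w 85.0 F [-0.9  0.3  1.1] j6 0.17
shift [  1.    0.5 185.7] rot [-0.     0.002 -0.008]
```

>>> {"op": "servo_tool", "data": {
  "rows": [
    [[85,-2,0.7,40,0,0,0],[85,-2,0.7,80,0,0,0],[85,-2,0.7,115,0,0,0],[85,-2,0.7,145,0,0,0],[85,-2,0.7,165,0,0,0],[85,-2,0.7,178,0,0,0],[85,-2,0.7,185,0,0,0],[85,-2,0.7,185,0,0,0]]
  ]
}}

```text
clock: 2.4
position: [463.0, 101.2, 25.3]
ee_rot: [0.911, -0.413, -0.0, -0.001]
contact_force: [-0.6, -0.1, 0.4]
gripper_width: 85.0
grasp_force: 0.0
```

>>> {"op": "servo_tool", "data": {
  "rows": [
    [[42,0,0,0,0,0,0],[42,0,0,0,0,0,0],[42,0,0,0,0,0,0],[42,0,0,0,0,0,0],[42,0,0,0,0,0,0],[42,0,0,0,0,0,0]]
  ]
}}

```text
clock: 3.15
position: [462.8, 100.6, 26.0]
ee_rot: [0.91, -0.414, -0.0, -0.001]
contact_force: [-1.5, -0.6, 6.0]
gripper_width: 47.2
grasp_force: 62.9
```

```bash
python3 go.py 497.5 -104.5 100 -.237
```

```text
t 3.15 pos [462.8 100.6  26. ] psi -0.853 w 47.2 F [-1.5 -0.6  6. ] j6 0.16
shift [177.1 108.7 -74.4] rot [-0.002  0.001 -0.616]
```

>>> {"op": "servo_tool", "data": {
  "rows": [
    [[42,0,0,-20,0,0,0],[42,0,0,-50,0,0,0],[42,18,11,-74,0,0,-0.06],[42,46,28,-74,0,0,-0.16],[42,80,49,-74,0,0,-0.28],[42,115,70,-74,0,0,-0.4],[42,145,89,-74,0,0,-0.51],[42,168,103,-74,0,0,-0.58],[42,177,108.7,-74,0,0,-0.616],[42,177,108.7,-74,0,0,-0.616]]
  ]
}}

```text
clock: 4.4
position: [496.8, -104.9, 98.2]
ee_rot: [0.993, -0.119, -0.001, -0.001]
contact_force: [0.0, -0.1, -3.9]
gripper_width: 47.2
grasp_force: 62.8
```

```bash
python3 go.py 497.5 -104.5 27 -.237
```

```text
t 4.4 pos [ 496.8 -104.9   98.2] psi -0.24 w 47.2 F [ 0.  -0.1 -3.9] j6 1.22
shift [ 0.7 -0.4 71.2] rot [-0.002  0.002 -0.003]
```

>>> {"op": "servo_tool", "data": {
  "rows": [
    [[42,0,0,20,0,0,0],[42,0,0,40,0,0,0],[42,0,0,55,0,0,0],[42,0,0,63,0,0,0],[42,0,0,68,0,0,0],[42,0,0,71,0,0,0],[42,0,0,72,0,0,0],[42,0,0,72,0,0,0]]
  ]
}}

```text
clock: 5.4
position: [497.7, -104.1, 27.1]
ee_rot: [0.993, -0.118, 0.0, -0.001]
contact_force: [0.5, -0.7, -3.9]
gripper_width: 47.3
grasp_force: 62.8
```

>>> {"op": "servo_tool", "data": {
  "rows": [
    [[65,0,0,0,0,0,0],[85,0,0,0,0,0,0],[85,0,0,0,0,0,0],[85,0,0,0,0,0,0],[85,0,0,0,0,0,0]]
  ]
}}

```text
clock: 6.02
position: [497.6, -104.1, 26.9]
ee_rot: [0.993, -0.118, 0.0, -0.001]
contact_force: [-0.4, 0.7, -0.4]
gripper_width: 84.8
grasp_force: 0.0
```

```bash
python3 go.py 513 -297.5 200 -1.71
```

```text
t 6.03 pos [ 497.6 -104.1   26.9] psi -0.237 w 84.8 F [-0.4  0.7 -0.4] j6 1.22
shift [  60.3  184.  -173.5] rot [-0.002  0.002  1.473]
```

>>> {"op": "servo_tool", "data": {
  "rows": [
    [[85,0,0,-30,0,0,0],[85,0,0,-80,0,0,0],[85,0,0,-130,0,0,0.1],[85,15,45,-173,0,0,0.28],[85,25,75,-173,0,0,0.46],[85,35,105,-173,0,0,0.64],[85,45,135,-173,0,0,0.82],[85,55,165,-173,0,0,1.0],[85,60,184,-173,0,0,1.18],[85,60,184,-173,0,0,1.36]]
  ]
}}

```text
clock: 7.28
position: [512.3, -298.7, 198.9]
ee_rot: [-0.695, 0.719, 0.001, 0.001]
contact_force: [0.0, 0.4, -0.4]
gripper_width: 84.8
grasp_force: 0.0
```

```bash
python3 go.py 513 -297.5 200 -1.71
```

```text
t 7.28 pos [ 512.3 -298.7  198.9] psi -1.605 w 84.8 F [ 0.   0.4 -0.4] j6 0.22
shift [-1.2 -0.7 -1.1] rot [0.001 0.002 0.105]
```

>>> {"op": "servo_tool", "data": {
  "rows": [
    [[85,-1,-0.7,-1,0,0,0.105],[85,-1,-0.7,-1,0,0,0.105],[85,-1,-0.7,-1,0,0,0.105]]
  ]
}}

```text
clock: 7.65
position: [513.3, -296.3, 200.3]
ee_rot: [-0.66, 0.751, 0.001, 0.001]
contact_force: [0.4, 0.1, 0.2]
gripper_width: 85.1
grasp_force: 0.0
```

```bash
python3 - <<'E'
from bench import arm
import cv2,pickle
from go import go
go(513,-297.5,24,-1.71)
pickle.dump(arm.camera_params("wrist"),open("w2.pkl","wb"))
a=arm.get_image("wrist")[:,:,::-1]
cv2.imwrite("pics/w2.png",a)
cv2.imwrite("pics/w2c.png",cv2.resize(a[90:330,160:480],None,fx=2.5,fy=2.5,interpolation=2))
E
```

```text
t 7.65 pos [ 513.3 -296.3  200.3] psi -1.7 w 85.1 F [0.4 0.1 0.2] j6 0.12
shift [1.600e+00 1.000e-01 1.763e+02] rot [0.    0.002 0.01 ]
```

View pics/w2c.png

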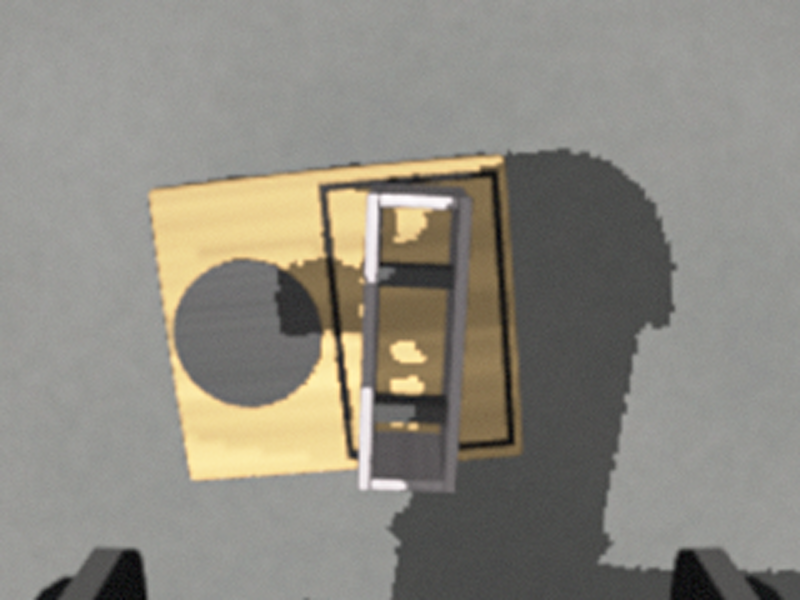

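The long die's rim is at crop (368,195), (470,197), (359,489), (455,491), and the round pad's corners are all visible.

```bash
python3 - <<'E'
from h import *
import pickle
from go import go
p=pickle.load(open("w2.pkl","rb"))
def F(n,pts,v0):
    P=[q[:2]+((q[4] if len(q)>4 else 12),) for q in pts]; uv=[(q[2]/2.5+159.7,q[3]/2.5+89.7) for q in pts]
    v,r=fit(p,P,uv,v0,projf); print(n,v[:2].round(1),v[2].round(3),r.round(1)); return v
F("pr",[(95,-57,150,189),(-35,-57,506,157),(-35,57,521,453),(95,57,190,480),(32,-52,322,187),(-32,-52,497,173),(-32,52,513,442),(32,52,352,456),(64,0,249,333,14)],[511,-297,-.04])
v=F("L",[(16,-48,368,195,62),(-16,-48,470,197,62),(16,48,359,489,62),(-16,48,455,491,62)],[513,-297,-.14])
go(v[0]+1,v[1]+.5,25,v[2]-np.pi/2)
E
```

```text
pr [ 508.1 -298.4] -0.049 [0.7 0.8 1.7 0.4 1.4 1.4 1.4 1.7 0.7]
L [ 511.2 -299.7] -0.164 [0.9 0.7 0.2 0.7]
t 7.7 pos [ 513.3 -296.3  200.4] psi -1.7 w 84.8 F [ 0.1 -0.6  0.8] j6 0.12
shift [  3.5   0.6 175.4] rot [0.    0.002 0.035]
```

>>> {"op": "servo_tool", "data": {
  "rows": [
    [[85,3,0.6,40,0,0,0.03],[85,3,0.6,80,0,0,0.03],[85,3,0.6,115,0,0,0.03],[85,3,0.6,145,0,0,0.03],[85,3,0.6,162,0,0,0.03],[85,3,0.6,171,0,0,0.03],[85,3,0.6,174,0,0,0.03],[85,3,0.6,174,0,0,0.03]]
  ]
}}

```text
clock: 8.7
position: [513.0, -299.1, 27.2]
ee_rot: [-0.648, 0.762, 0.0, 0.001]
contact_force: [-0.3, 0.2, 0.2]
gripper_width: 85.0
grasp_force: 0.0
```

>>> {"op": "servo_tool", "data": {
  "rows": [
    [[26,0,0,0,0,0,0],[26,0,0,0,0,0,0],[26,0,0,0,0,0,0],[26,0,0,0,0,0,0],[26,0,0,0,0,0,0],[26,0,0,0,0,0,0],[26,0,0,0,0,0,0]]
  ]
}}

```text
clock: 9.57
position: [512.6, -299.0, 26.9]
ee_rot: [-0.648, 0.762, 0.001, 0.001]
contact_force: [-0.9, 0.4, 4.6]
gripper_width: 31.2
grasp_force: 61.3
```

```bash
python3 go.py 469.5 95 125 -1.339
```

```text
t 9.57 pos [ 512.6 -299.    26.9] psi -1.732 w 31.2 F [-0.9  0.4  4.6] j6 0.1
shift [-382.2  105.6  -97.3] rot [-0.001  0.002 -0.393]
```

>>> {"op": "servo_tool", "data": {
  "rows": [
    [[26,0,0,-20,0,0,0],[26,0,0,-50,0,0,0],[26,-20,5.5,-85,0,0,-0.02],[26,-60,16.5,-97,0,0,-0.06],[26,-110,30.5,-97,0,0,-0.12],[26,-165,45.5,-97,0,0,-0.18],[26,-220,61,-97,0,0,-0.24],[26,-270,74.5,-97,0,0,-0.29],[26,-315,87,-97,0,0,-0.33],[26,-350,97,-97,0,0,-0.37]]
  ]
}}

```text
clock: 10.82
position: [471.3, 63.4, 122.9]
ee_rot: [0.778, -0.629, -0.001, -0.0]
contact_force: [-0.7, -0.0, -4.3]
gripper_width: 31.4
grasp_force: 60.5
```

```bash
python3 go.py 469.5 95 125 -1.339
```

```text
t 10.82 pos [471.3  63.4 122.9] psi -1.36 w 31.4 F [-0.7 -0.  -4.3] j6 -0.26
shift [-31.2  -4.9  -2.1] rot [ 0.002  0.002 -0.021]
```

>>> {"op": "servo_tool", "data": {
  "rows": [
    [[26,-22,-4,0,0,0,-0.021],[26,-31,-4.9,0,0,0,-0.021],[26,-31,-4.9,20,0,0,-0.021],[26,-31,-4.9,40,0,0,-0.021],[26,-31,-4.9,60,0,0,-0.021],[26,-31,-4.9,75,0,0,-0.021],[26,-31,-4.9,75,0,0,-0.021],[26,-31,-4.9,75,0,0,-0.021]]
  ]
}}

```text
clock: 11.82
position: [471.4, 93.2, 49.5]
ee_rot: [0.783, -0.622, -0.001, -0.001]
contact_force: [0.1, 0.4, -3.9]
gripper_width: 31.6
grasp_force: 60.3
```

```bash
python3 go.py 469.5 95 27.5 -1.339
```

```text
t 11.82 pos [471.4  93.2  49.5] psi -1.341 w 31.6 F [ 0.1  0.4 -3.9] j6 -0.3
shift [-2.2  1.4 22. ] rot [-0.001  0.002 -0.002]
```

>>> {"op": "servo_tool", "data": {
  "rows": [
    [[26,-2,1.5,10,0,0,0],[26,-2,1.5,16,0,0,0],[26,-2,1.5,20,0,0,0],[26,-2,1.5,22,0,0,0],[26,-2,1.5,22,0,0,0]]
  ]
}}

```text
clock: 12.45
position: [469.4, 95.1, 27.3]
ee_rot: [0.784, -0.621, -0.001, -0.001]
contact_force: [0.1, -0.6, -4.7]
gripper_width: 31.6
grasp_force: 60.6
```

>>> {"op": "servo_tool", "data": {
  "rows": [
    [[50,0,0,0,0,0,0],[85,0,0,0,0,0,0],[85,0,0,0,0,0,0],[85,0,0,0,0,0,0],[85,0,0,0,0,0,0],[85,0,0,0,0,0,0]]
  ]
}}

```text
clock: 13.2
position: [469.2, 95.0, 27.3]
ee_rot: [0.784, -0.621, -0.001, -0.001]
contact_force: [1.0, -1.4, 0.5]
gripper_width: 84.8
grasp_force: 0.0
```

```bash
python3 go.py 527 294 200 -.3
```

```text
t 13.2 pos [469.2  95.   27.3] psi -1.341 w 84.8 F [ 1.  -1.4  0.5] j6 -0.31
shift [-180.9 -101.7 -172.3] rot [-2.000e-03  1.000e-03 -1.041e+00]
```

>>> {"op": "servo_tool", "data": {
  "rows": [
    [[85,0,0,-30,0,0,0],[85,0,0,-80,0,0,0],[85,0,0,-130,0,0,0],[85,0,0,-172,0,0,0],[85,0,0,-172,0,0,0],[85,0,0,-172,0,0,0]]
  ]
}}

```text
clock: 13.95
position: [468.5, 94.5, 198.6]
ee_rot: [0.783, -0.621, -0.001, -0.001]
contact_force: [-0.2, -0.1, -0.4]
gripper_width: 85.5
grasp_force: 0.0
```

```bash
python3 - <<'E'
from bench import arm
import cv2,pickle
from go import go
pickle.dump(arm.camera_params("wrist"),open("w3.pkl","wb"))
a=arm.get_image("wrist")[:,:,::-1]
go(527,294,200,-.3)
cv2.imwrite("pics/w3.png",a)
cv2.imwrite("pics/w3c.png",cv2.resize(a[90:330,160:480],None,fx=2.5,fy=2.5,interpolation=2))
E
```

```text
t 14.0 pos [468.3  94.3 198. ] psi -1.341 w 84.7 F [-0.8  0.3 -0.7] j6 -0.31
shift [-181.1 -102.6   -1.8] rot [ 1.000e-03  3.000e-03 -1.041e+00]
```

View pics/w3c.png

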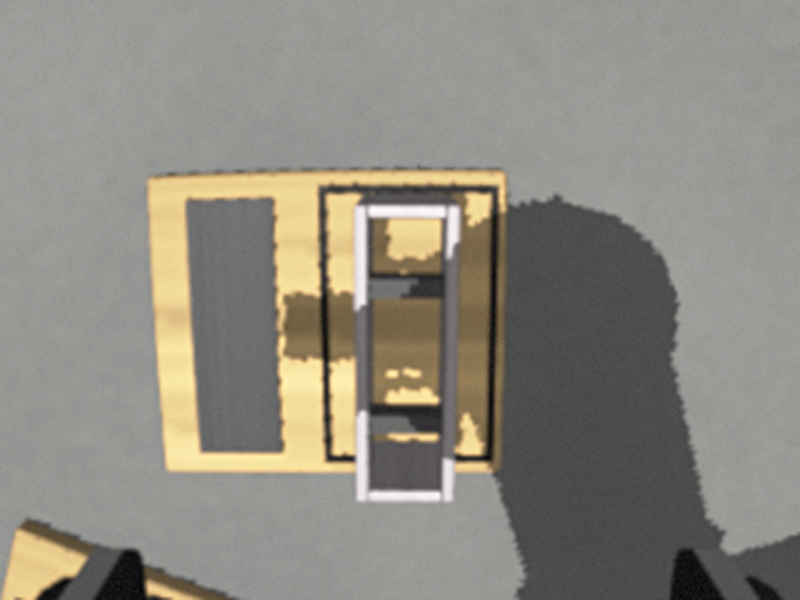

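The long die stands upright in the frame and aligned with it. I'll fit its offset from the seat.

```bash
python3 - <<'E'
from h import *
import pickle
p=pickle.load(open("w3.pkl","rb"))
def F(n,pts,v0):
    P=[q[:2]+((q[4] if len(q)>4 else 12),) for q in pts]; uv=[(q[2]/2.5+159.7,q[3]/2.5+89.7) for q in pts]
    v,r=fit(p,P,uv,v0,projf); print(n,v[:2].round(1),v[2].round(3),r.round(1)); return v
F("pl",[(95,-57,148,179),(-35,-57,505,172),(-35,57,498,470),(95,57,167,470),(32,-52,321,188),(-32,-52,498,188),(-32,52,492,459),(32,52,328,459)],[469,95,.23])
F("L",[(16,-48,356,205,62),(-16,-48,459,206,62),(16,48,357,500,62),(-16,48,453,500,62)],[469,95,.23])
E
```

```text
pl [467.9  94.7] 0.233 [0.9 1.1 1.4 1.1 1.1 1.2 1.  1.1]
L [469.1  93.7] 0.222 [0.7 0.7 0.3 0.6]
```

>>> {"op": "servo_tool", "data": {
  "rows": [
    [[85,-20,-12,-2,0,0,-0.17],[85,-60,-34,-2,0,0,-0.34],[85,-110,-62,-2,0,0,-0.5],[85,-150,-85,-2,0,0,-0.66],[85,-181,-102,-2,0,0,-0.82],[85,-181,-102,-2,0,0,-0.98],[85,-181,-102,-2,0,0,-1.04],[85,-181,-102,-2,0,0,-1.04],[85,-181,-102,-2,0,0,-1.04]]
  ]
}}

```text
clock: 15.12
position: [526.9, 293.9, 200.7]
ee_rot: [0.989, -0.15, -0.001, -0.0]
contact_force: [0.1, -0.2, -0.5]
gripper_width: 85.1
grasp_force: 0.0
```

```bash
python3 - <<'E'
from bench import arm
import cv2,pickle
from go import go
pickle.dump(arm.camera_params("wrist"),open("w4.pkl","wb"))
a=arm.get_image("wrist")[:,:,::-1]
go(527,294,25,-.3)
cv2.imwrite("pics/w4.png",a)
cv2.imwrite("pics/w4c.png",cv2.resize(a[90:330,160:480],None,fx=2.5,fy=2.5,interpolation=2))
E
```

```text
t 15.18 pos [527.1 293.9 201. ] psi -0.302 w 85.1 F [-0.  -0.   0.1] j6 0.49
shift [1.00e-01 1.00e-01 1.76e+02] rot [-0.001  0.001 -0.002]
```

View pics/w4c.png

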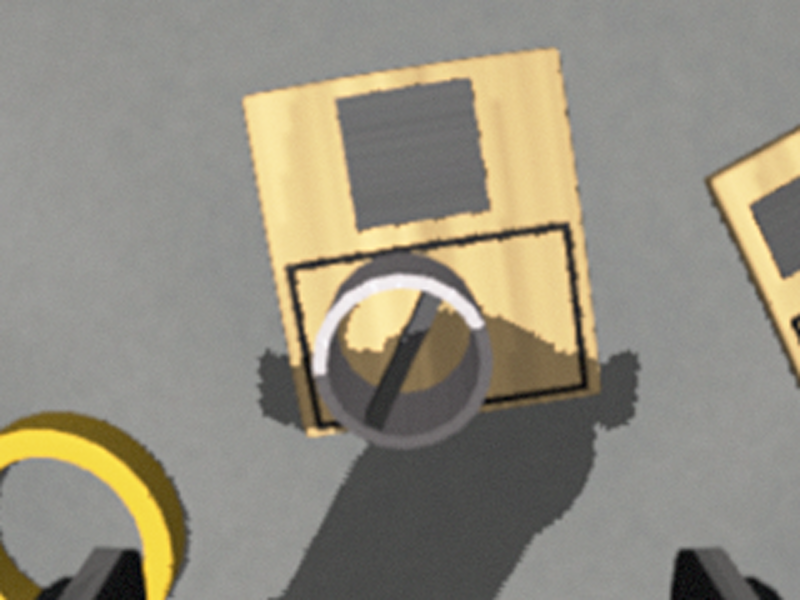

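The round die's rim is centred at about (403,361) in the crop, the square pad's frame is clear, and the tape edge at (185,520) is clear of the finger path.

```bash
python3 - <<'E'
from h import *
import pickle
from go import go
p=pickle.load(open("w4.pkl","rb"))
def F(n,pts,v0):
    P=[q[:2]+((q[4] if len(q)>4 else 12),) for q in pts]; uv=[(q[2]/2.5+159.7,q[3]/2.5+89.7) for q in pts]
    v,r=fit(p,P,uv,v0,projf); print(n,v[:2].round(1),v[2].round(3),r.round(1)); return v
F("ps",[(95,57,243,98),(95,-57,560,48),(-35,-57,600,393),(-35,57,308,435),(32,52,289,268),(32,-52,568,225),(-32,-52,587,386),(-32,52,320,427)],[524,283,-.15])
a=np.linspace(0,2*np.pi,41)
v=least_squares(lambda v:(lambda q:[q[:,0].min()-(314/2.5+159.7),q[:,0].max()-(493/2.5+159.7),q[:,1].min()-(274/2.5+89.7),q[:,1].max()-(449/2.5+89.7)])(projf(p,np.c_[v[0]+28*np.cos(a),v[1]+28*np.sin(a),62+0*a])),[527,294]); print(v.x,v.fun)
go(v.x[0]+1,v.x[1],25,-.302)
E
```

```text
ps [522.9 282.6] -0.143 [0.6 0.6 1.5 1.9 1.2 1.6 1.3 1.4]
[526.60083402 295.70996907] [ 0.20046125 -0.19981192  0.52334986 -0.5878308 ]
t 15.18 pos [527.1 293.9 201. ] psi -0.302 w 85.1 F [-0.  -0.   0.1] j6 0.49
shift [ 1.00e-01 -1.70e+00  1.76e+02] rot [-0.001  0.001  0.   ]
```

>>> {"op": "servo_tool", "data": {
  "rows": [
    [[85,0,-1.5,40,0,0,0],[85,0,-1.5,80,0,0,0],[85,0,-1.5,115,0,0,0],[85,0,-1.5,145,0,0,0],[85,0,-1.5,162,0,0,0],[85,0,-1.5,171,0,0,0],[85,0,-1.5,174,0,0,0],[85,0,-1.5,174,0,0,0]]
  ]
}}

```text
clock: 16.18
position: [528.2, 296.4, 28.5]
ee_rot: [0.989, -0.15, 0.0, -0.002]
contact_force: [0.3, -0.1, 0.5]
gripper_width: 85.2
grasp_force: 0.0
```

>>> {"op": "servo_tool", "data": {
  "rows": [
    [[50,0,0,0,0,0,0],[50,0,0,0,0,0,0],[50,0,0,0,0,0,0],[50,0,0,0,0,0,0],[50,0,0,0,0,0,0],[50,0,0,0,0,0,0]]
  ]
}}

```text
clock: 16.92
position: [528.3, 296.3, 29.0]
ee_rot: [0.989, -0.15, 0.001, -0.002]
contact_force: [-1.2, -0.5, 6.1]
gripper_width: 55.2
grasp_force: 64.2
```

```bash
python3 go.py 509.5 -297.5 127 -.302
```

```text
t 16.93 pos [528.3 296.3  29. ] psi -0.3 w 55.2 F [-1.2 -0.5  6.1] j6 0.49
shift [157.8 572.5 -99.8] rot [-0.003 -0.001  0.002]
```

>>> {"op": "servo_tool", "data": {
  "rows": [
    [[50,0,0,-20,0,0,0],[50,0,0,-50,0,0,0],[50,5,18,-85,0,0,0],[50,15.4,56,-100,0,0,0],[50,27.6,100,-100,0,0,0],[50,41.3,150,-100,0,0,0],[50,55,200,-100,0,0,0],[50,69,250,-100,0,0,0],[50,82.7,300,-100,0,0,0],[50,96.5,350,-100,0,0,0]]
  ]
}}

```text
clock: 18.18
position: [515.2, -68.7, 126.2]
ee_rot: [0.989, -0.15, -0.001, -0.001]
contact_force: [1.3, 0.3, -2.0]
gripper_width: 54.9
grasp_force: 64.2
```

```bash
python3 go.py 509.5 -297.5 127 -.302
```

```text
t 18.18 pos [515.2 -68.7 126.2] psi -0.301 w 54.9 F [ 1.3  0.3 -2. ] j6 1.09
shift [ 62.4 220.2  -1.3] rot [-0.002  0.002  0.001]
```

>>> {"op": "servo_tool", "data": {
  "rows": [
    [[50,12,45,0,0,0,0],[50,25,90,0,0,0,0],[50,38,135,0,0,0,0],[50,50,175,0,0,0,0],[50,58,204,0,0,0,0],[50,62,219,0,0,0,0],[50,62,219,15,0,0,0],[50,62,219,40,0,0,0],[50,62,219,65,0,0,0],[50,62,219,75,0,0,0]]
  ]
}}

```text
clock: 19.42
position: [509.0, -292.8, 49.0]
ee_rot: [0.989, -0.149, -0.002, -0.002]
contact_force: [-1.1, 1.2, -3.0]
gripper_width: 55.3
grasp_force: 64.2
```

```bash
python3 go.py 509.5 -297.5 29.5 -.302
```

```text
t 19.43 pos [ 509.  -292.8   49. ] psi -0.3 w 55.3 F [-1.1  1.2 -3. ] j6 1.52
shift [ 1.9  4.4 19.4] rot [-0.003  0.005  0.002]
```

>>> {"op": "servo_tool", "data": {
  "rows": [
    [[50,1.9,4.4,8,0,0.003,0],[50,1.9,4.4,14,0,0.003,0],[50,1.9,4.4,17,0,0.003,0],[50,1.9,4.4,18.5,0,0.003,0],[50,1.9,4.4,18.5,0,0.003,0]]
  ]
}}

```text
clock: 20.05
position: [511.2, -299.3, 33.2]
ee_rot: [0.989, -0.15, 0.002, -0.001]
contact_force: [0.2, 0.2, -1.7]
gripper_width: 54.9
grasp_force: 64.2
```

```bash
python3 go.py 509.5 -297.5 29 -.302
```

```text
t 20.05 pos [ 511.2 -299.3   33.2] psi -0.301 w 54.9 F [ 0.2  0.2 -1.7] j6 1.53
shift [-2.1 -1.2  4.2] rot [-0.002 -0.003  0.001]
```

>>> {"op": "servo_tool", "data": {
  "rows": [
    [[50,-1.5,-0.8,1,0,0,0],[50,-1.5,-0.8,2,0,0,0],[50,-1.5,-0.8,2,0,0,0],[50,-1.5,-0.8,2,0,0,0]]
  ]
}}

```text
clock: 20.55
position: [509.9, -298.0, 31.0]
ee_rot: [0.989, -0.15, 0.002, -0.001]
contact_force: [-0.0, -1.0, -2.9]
gripper_width: 54.7
grasp_force: 64.2
```

```bash
python3 go.py 509.5 -297.5 29 -.302
```

```text
t 20.55 pos [ 509.9 -298.    31. ] psi -0.301 w 54.7 F [-0.  -1.  -2.9] j6 1.53
shift [-0.6 -0.4  2. ] rot [-0.002 -0.003  0.001]
```

>>> {"op": "servo_tool", "data": {
  "rows": [
    [[50,-0.6,-0.4,0.8,0,0,0],[50,-0.6,-0.4,1.7,0,0,0],[50,-0.6,-0.4,1.7,0,0,0],[50,-0.6,-0.4,1.7,0,0,0]]
  ]
}}

```text
clock: 21.05
position: [509.4, -297.5, 29.2]
ee_rot: [0.989, -0.15, 0.001, -0.001]
contact_force: [-0.2, -0.3, -2.5]
gripper_width: 55.0
grasp_force: 64.3
```

>>> {"op": "servo_tool", "data": {
  "rows": [
    [[70,0,0,0,0,0,0],[85,0,0,0,0,0,0],[85,0,0,0,0,0,0],[85,0,0,0,0,0,0],[85,0,0,0,0,0,0]]
  ]
}}

```text
clock: 21.68
position: [509.4, -297.4, 29.3]
ee_rot: [0.989, -0.15, 0.001, -0.001]
contact_force: [-1.4, 0.1, 0.3]
gripper_width: 85.1
grasp_force: 0.0
```

>>> {"op": "servo_tool", "data": {
  "rows": [
    [[85,0,0,-30,0,0,0],[85,0,0,-80,0,0,0],[85,0,0,-130,0,0,0],[85,0,0,-170,0,0,0],[85,0,0,-170,0,0,0],[85,0,0,-170,0,0,0]]
  ]
}}

```text
clock: 22.42
position: [508.4, -297.3, 198.7]
ee_rot: [0.989, -0.15, 0.001, -0.001]
contact_force: [-0.5, 0.1, -0.4]
gripper_width: 84.9
grasp_force: 0.0
```

```bash
python3 - <<'E'
from bench import arm
import cv2,pickle
from go import go
pickle.dump(arm.camera_params("wrist"),open("w5.pkl","wb"))
a=arm.get_image("wrist")[:,:,::-1]
go(497.5,-104.5,200,-.237)
cv2.imwrite("pics/w5.png",a)
E
```

```text
t 22.48 pos [ 508.1 -297.3  198. ] psi -0.301 w 84.9 F [ 0.3 -0.5 -0.9] j6 1.53
shift [ -67.3 -181.    -1.6] rot [-0.003 -0.    -0.064]
```

View pics/w5.png

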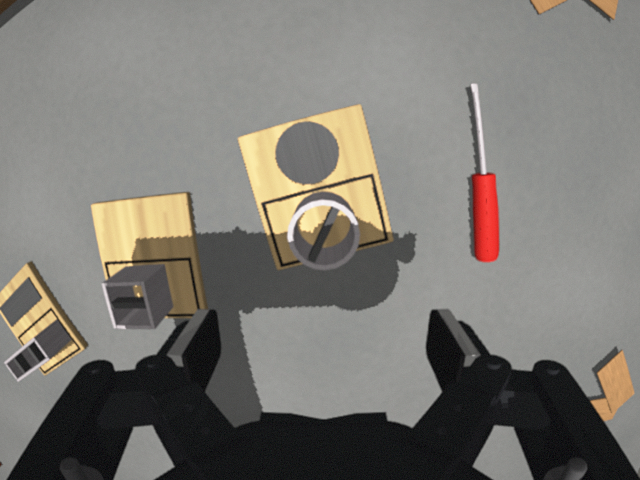

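The round die stands in the middle of its frame: ring at (288..360, 200..270). The square die is parked upright at (137,295). Next I return to the square die's grasp pose, which is known exactly.

```bash
python3 - <<'E'
from h import *
import pickle
p=pickle.load(open("w5.pkl","rb"))
P=[(95,57,12),(95,-57,12),(-35,57,12),(-35,-57,12),(32,52,12),(32,-52,12),(-32,-52,12)]
print(fit(p,P,[(238,136),(361,105),(278,268),(393,240),(263,204),(373,176),(387,238)],[509,-297,-.05],projf))
a=np.linspace(0,2*np.pi,41)
v=least_squares(lambda v:(lambda q:[q[:,0].min()-288,q[:,0].max()-360,q[:,1].min()-200,q[:,1].max()-270])(projf(p,np.c_[v[0]+28*np.cos(a),v[1]+28*np.sin(a),62+0*a])),[510,-297]); print(v.x,v.fun)
E
```

```text
(array([ 5.08362799e+02, -2.99268471e+02, -4.50065738e-02]), array([1.03021173, 2.12559342, 2.4863322 , 1.48208184, 2.32772365,
       3.29752964, 1.76195469]))
[ 507.73905021 -297.45413549] [ 0.16848437 -0.16856482  0.3001806  -0.34021134]
```

>>> {"op": "servo_tool", "data": {
  "rows": [
    [[85,-12,-32,0,0,0,-0.02],[85,-30,-80,0,0,0,-0.04],[85,-48,-130,0,0,0,-0.064],[85,-61,-165,0,0,0,-0.064],[85,-67,-181,0,0,0,-0.064],[85,-67,-181,0,0,0,-0.064],[85,-67,-181,0,0,0,-0.064]]
  ]
}}

```text
clock: 23.35
position: [498.5, -105.6, 199.0]
ee_rot: [0.993, -0.119, 0.001, -0.001]
contact_force: [-1.0, -0.7, 0.2]
gripper_width: 85.3
grasp_force: 0.0
```

```bash
python3 go.py 497.6 -104.1 27 -.237
```

```text
t 23.35 pos [ 498.5 -105.6  199. ] psi -0.238 w 85.3 F [-1.  -0.7  0.2] j6 1.22
shift [ -1.5  -1.  172. ] rot [-0.002 -0.002 -0.001]
```

Round is within about 2 mm of its seat centre. Now I grasp the square.

>>> {"op": "servo_tool", "data": {
  "rows": [
    [[85,-1.5,-1,40,0,0,0],[85,-1.5,-1,80,0,0,0],[85,-1.5,-1,115,0,0,0],[85,-1.5,-1,145,0,0,0],[85,-1.5,-1,162,0,0,0],[85,-1.5,-1,170,0,0,0],[85,-1.5,-1,171,0,0,0],[85,-1.5,-1,171,0,0,0]]
  ]
}}

```text
clock: 24.35
position: [498.4, -103.7, 29.1]
ee_rot: [0.993, -0.118, 0.002, -0.001]
contact_force: [0.3, 0.5, -0.0]
gripper_width: 85.4
grasp_force: 0.0
```

>>> {"op": "servo_tool", "data": {
  "rows": [
    [[42,0,0,0,0,0,0],[42,0,0,0,0,0,0],[42,0,0,0,0,0,0],[42,0,0,0,0,0,0],[42,0,0,0,0,0,0],[42,0,0,0,0,0,0]]
  ]
}}

```text
clock: 25.1
position: [498.3, -103.4, 29.3]
ee_rot: [0.993, -0.118, 0.002, -0.001]
contact_force: [-1.2, -0.5, 6.0]
gripper_width: 47.1
grasp_force: 62.9
```

```bash
python3 go.py 523.5 283 127 -.148
```

```text
t 25.1 pos [ 498.3 -103.4   29.3] psi -0.236 w 47.1 F [-1.2 -0.5  6. ] j6 1.22
shift [ -65.6 -381.8  -97.2] rot [-0.002 -0.004 -0.088]
```

>>> {"op": "servo_tool", "data": {
  "rows": [
    [[42,0,0,-20,0,0,0],[42,0,0,-50,0,0,0],[42,-3,-18,-85,0,0,0],[42,-9,-55,-97,0,0,-0.01],[42,-18,-105,-97,0,0,-0.02],[42,-27,-155,-97,0,0,-0.035],[42,-36,-208,-97,0,0,-0.05],[42,-45,-260,-97,0,0,-0.06],[42,-53,-310,-97,0,0,-0.07],[42,-60,-350,-97,0,0,-0.08]]
  ]
}}

```text
clock: 26.35
position: [520.2, 252.5, 124.6]
ee_rot: [0.997, -0.078, 0.0, -0.0]
contact_force: [0.7, 0.1, -3.2]
gripper_width: 47.2
grasp_force: 62.7
```

>>> {"op": "servo_tool", "data": {
  "rows": [
    [[42,-4,-22,0,0,0,-0.008],[42,-6,-32,0,0,0,-0.008],[42,-6,-32,0,0,0,-0.008],[42,-6,-32,20,0,0,-0.008],[42,-6,-32,45,0,0,-0.008],[42,-6,-32,65,0,0,-0.008],[42,-6,-32,80,0,0,-0.008],[42,-6,-32,80,0,0,-0.008],[42,-6,-32,80,0,0,-0.008]]
  ]
}}

```text
clock: 27.48
position: [521.3, 283.5, 46.9]
ee_rot: [0.997, -0.074, 0.002, -0.001]
contact_force: [-0.8, -0.0, -2.8]
gripper_width: 47.2
grasp_force: 62.7
```

```bash
python3 go.py 523.8 283 29.3 -.148
```

```text
t 27.48 pos [521.3 283.5  46.9] psi -0.149 w 47.2 F [-0.8 -0.  -2.8] j6 0.65
shift [ 2.5  0.2 17.6] rot [-0.003 -0.004 -0.001]
```

>>> {"op": "servo_tool", "data": {
  "rows": [
    [[42,2,0,7,0,0,0],[42,2,0,12,0,0,0],[42,2,0,15,0,0,0],[42,2,0,16,0,0,0],[42,2,0,16,0,0,0],[42,2,0,16,0,0,0]]
  ]
}}

```text
clock: 28.22
position: [522.7, 283.3, 30.2]
ee_rot: [0.997, -0.074, 0.002, -0.001]
contact_force: [0.1, 0.6, -3.2]
gripper_width: 47.0
grasp_force: 62.7
```

```bash
python3 go.py 523.8 283 29.3 -.148
```

```text
t 28.23 pos [522.7 283.3  30.2] psi -0.149 w 47.0 F [ 0.1  0.6 -3.2] j6 0.65
shift [1.1 0.1 0.9] rot [-0.002 -0.003 -0.001]
```

>>> {"op": "servo_tool", "data": {
  "rows": [
    [[42,0.7,0,0.9,0,0,0],[42,0.7,0,0.9,0,0,0],[42,0.7,0,0.9,0,0,0],[65,0.7,0,0.9,0,0,0],[85,0.7,0,0.9,0,0,0],[85,0.7,0,0.9,0,0,0],[85,0.7,0,0.9,0,0,0],[85,0.7,0,0.9,0,0,0]]
  ]
}}

```text
clock: 29.22
position: [523.4, 283.1, 29.2]
ee_rot: [0.997, -0.074, 0.002, -0.001]
contact_force: [-0.2, 0.5, -1.0]
gripper_width: 85.2
grasp_force: 0.0
```

>>> {"op": "servo_tool", "data": {
  "rows": [
    [[85,0,0,-30,0,0,0],[85,0,0,-80,0,0,0],[85,0,0,-130,0,0,0],[85,0,0,-170,0,0,0],[85,0,0,-170,0,0,0],[85,0,0,-170,0,0,0]]
  ]
}}

```text
clock: 29.98
position: [522.3, 282.5, 198.6]
ee_rot: [0.997, -0.074, 0.001, -0.001]
contact_force: [-0.5, -0.2, -1.2]
gripper_width: 85.2
grasp_force: 0.0
```

```bash
python3 - <<'E'
from bench import arm
import cv2,pickle
from go import go
pickle.dump(arm.camera_params("wrist"),open("w6.pkl","wb"))
a=arm.get_image("wrist")[:,:,::-1]
go(497.5,-104.5,200,-.237)
cv2.imwrite("pics/w6.png",a)
cv2.imwrite("pics/w6c.png",cv2.resize(a[90:330,160:480],None,fx=2.5,fy=2.5,interpolation=2))
cv2.imwrite("pics/scene1.png",arm.get_image("scene")[:,:,::-1])
E
```

```text
t 30.02 pos [522.1 282.4 197.9] psi -0.149 w 84.9 F [0.6 0.3 0.3] j6 0.65
shift [ 33.1 386.2  -2.2] rot [-0.    -0.001  0.088]
```

View pics/w6c.png

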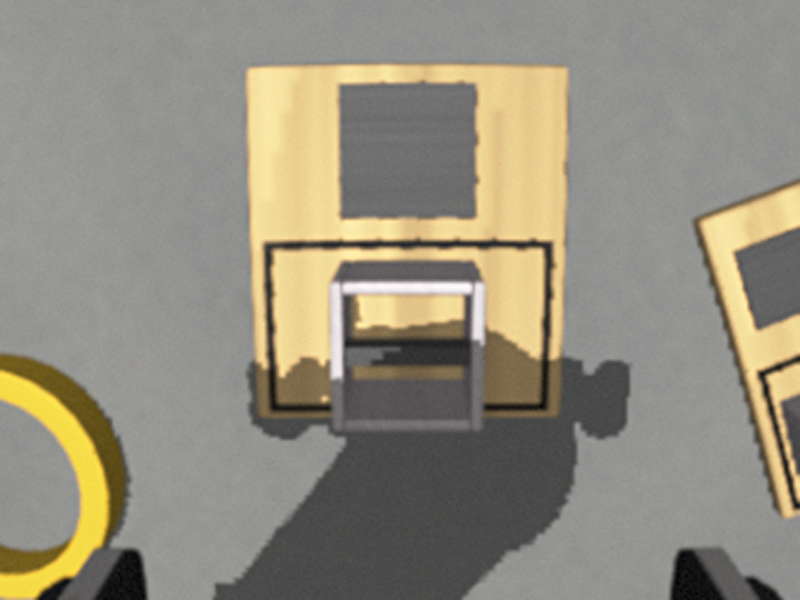

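View pics/scene1.png

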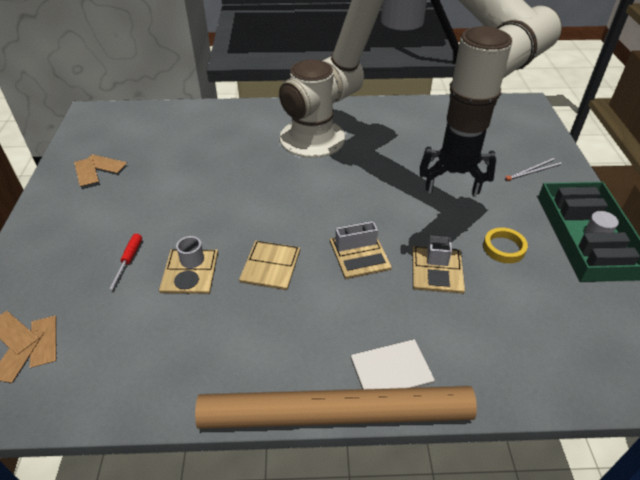

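All three dies stand on their own pads, the free pad is empty, and the tape and awl look untouched. I'll check the square's fit numerically, then hand in.

```bash
python3 - <<'E'
from h import *
import pickle
from bench import arm
p=pickle.load(open("w6.pkl","rb"))
def F(pts,v0):
    v,r=fit(p,[(q[0],q[1],q[4]) for q in pts],[(q[2]/2.5+159.7,q[3]/2.5+89.7) for q in pts],v0,projf); print(v.round(2),r.round(1)); return v
a=F([(95,57,248,68,12),(95,-57,568,67,12),(-35,-57,560,415,12),(-35,57,260,416,12),(32,52,266,243,12),(32,-52,552,243,12),(-32,-52,546,408,12),(-32,52,273,408,12)],[523,283,-.15])
b=F([(24,24,331,281,62),(24,-24,484,281,62),(-24,-24,482,430,62),(-24,24,331,430,62)],[523,283,-.15])
d=np.hypot(*(a-b)[:2]);print(d)
if d<6: print(arm.job_done())
E
```

```text
[ 5.2320e+02  2.8242e+02 -1.4000e-01] [0.7 0.9 1.1 1.1 0.8 1.2 0.9 1.3]
[ 5.2459e+02  2.8297e+02 -1.5000e-01] [1.  0.7 0.1 0.2]
1.4963348770688982
the job is handed in; nothing more can be done
None
```

I handed the job in at about 30 s on the clock: by the camera fits each die stands on its own pad within about 2 mm of its seat centre, square and long lined up, the parking pad is empty again and the tape and awl look untouched, though the hand-in returned no verdict.

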